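# Line the pantry canisters up by height

## Robot

A 7-joint arm with a two-finger parallel gripper is mounted at the origin on the work surface. World frame = base frame: x ahead of the robot, y to its left, z up, the work surface at z = 0. Lengths are in m, angles in rad, forces in N, time in s.
With the tool pointing down it reaches from about 0.425 to 0.875 m from the base axis. Payload 4.7 kg.
Tool frame: the origin (TCP) lies on the mounting face of the last link; the fingertips stand 182 mm ahead of it and the grasp point (between the pads) lies ahead of it (ctrl.grip_point_offset is the z of the grasp point in the tool frame, in m); z points along the fingers, y is the line along which they close (so a half turn about z gives the same grasp; the last joint's range is limited). The gripper opens to 87 mm and grips with 3 to 60 N. Pads are 19 mm wide; open, the fingers measure 117 mm over their backs; the gripper's body (75 mm by 190 mm) begins 51 mm behind the grasp point.
Start: joints at [1.282, 0.321, -0.07, 1.45, 0.023, 1.371, -0.057], TCP at [0.194, -0.62, 0.405] pointing down, gripper open.
Joint ranges: [-2.86, 2.86], [-0.3, 2.09], [-1.38, 1.24], [0.06, 2.45], [-1.56, 4.7], [0.09, 2.05], [-2.69, 2.69]. Speed limits (rad/s): [2.57, 2.57, 3.14, 3.14, 3.14, 3.14, 3.14].

## Interface

Orientations are given as a rotation vector (axis times angle).
In Python, from bench import ctrl gives the robot as it stands.
- The arm moves only by the tool send_path, called after "Call:" by a JSON object that holds its "method" and its "body". Schema: {"type":"object","properties":{"steps":{"type":"array","items":{"type":"array","items":{"type":"array","items":{"type":"number"},"minItems":5,"maxItems":5},"minItems":1,"maxItems":20},"minItems":1,"maxItems":1},"grip_force":{"type":"number"},"only":{"type":"string"},"quiet":{"type":"boolean"},"lines":{"type":"string"}},"required":["steps"],"additionalProperties":false}. steps is a list that holds a single list of rows (three levels of brackets), with 1 to 20 rows, each of 5 numbers: dx, dy, dz in units of 50 mm, then a turn about the tool's z in units of 0.25 rad, then the opening from 0.0 (shut) to 1.0 (fully open); each row is the pose to reach, as a shift and turn from the pose commanded when the call began, along the tool's axes at that moment; what a row does not reach only later rows make up. A row lasts 1/10 s, in which the tool goes at most 0.05 m and 0.15 rad, less where a joint would pass 70% of its speed; a pose out of reach is approached as far as the arm can. The fingers move at their own pace and stop on an object; grip_force is the grip in N (left out, the last holds). Time passes only in rows, so rows that do not move let the fingers close. The tool returns the time, the measured TCP pose, the force, the opening and the grip force at its end. only (a regular expression) keeps the lines of the reply that match it, lines (a string "A,B") keeps lines A to B, and quiet returns only ok. Input that does not fit is refused with a message, and nothing moves.
- ctrl.get_state(): the state, without advancing time (a new reading comes with each control period).
- ctrl.get_image(name): name is "scene" or "top"; returns (picture, depth): 384x512x3 uint8, red, green, blue; 384x512 float32, m along the optical axis (not along the pixel's ray), 0 where there is no reading.
- ctrl.camera_model(name): a dict with "vertical_fov" (degrees; the focal length in pixels is half the picture's height over the tangent of half this angle, whatever the lens; pixels are square), "cx", "cy" (the principal point, pixels), "rvec" (rotation vector, rad) and "tvec" (3), from world to camera coordinates, as OpenCV has them. Camera axes: x right, y down, z forward; pixel columns grow to the right and rows downward; lengths in m; the calibration is good to about 2 mm. A picture is of the moment at which its call begins. camera_model takes no time and is no camera call.
- ctrl.close_job(): hands the job in; it is judged then, once.
The state is a dict: "time": time; "joint_positions": joint angles; "qd": joint speeds; "joint_torque": joint torques, N m; "position": TCP position; "tool_rot": TCP orientation; "ft_force": force on the tool from outside, world axes, zero at the start; "torque": the same for the moment, N m; "grip_width": opening from 0.0 (shut) to 1.0 (fully open); "grip_force": force on a finger pad.
Only numpy, scipy, OpenCV 4.12 (cv2) and the standard library are available. Lean on these libraries where they do the work, as an engineer would, in place of code of your own. Each camera call takes 0.05 s, during which the arm holds its last target. There are 200 camera calls.

## Task

Stand the four dark canisters on the four cork coasters of the wooden board, one centred on each, in order of height: the tallest on the coaster next to the stone mortar, then ever shorter, down to the shortest on the coaster next to the cream jug. They are stoneware, so keep them upright and set each down gently, without dropping it or knocking one over.

Things in the scene. Friction and masses are not known exactly. Their poses are not given: they have to be found in the camera images.
- canister_a: the tallest of four loose, closed charcoal stoneware canisters with flat brown wooden lids: an upright cylinder 150 mm high over all (lid the top 14 mm, 2 mm smaller in radius), 60 mm in diameter, about 420 g give or take 40 percent. Stands upright on the worktop at the start. Origin: centre of its underside; z up.
- canister_b: the second tallest of four loose, closed charcoal stoneware canisters with flat brown wooden lids: an upright cylinder 122 mm high over all (lid the top 14 mm, 2 mm smaller in radius), 55 mm in diameter, about 320 g give or take 40 percent. Stands upright on the worktop at the start. Origin: centre of its underside; z up.
- canister_c: the third tallest of four loose, closed charcoal stoneware canisters with flat brown wooden lids: an upright cylinder 96 mm high over all (lid the top 14 mm, 2 mm smaller in radius), 50 mm in diameter, about 240 g give or take 40 percent. Stands upright on the worktop at the start. Origin: centre of its underside; z up.
- canister_d: the shortest of four loose, closed charcoal stoneware canisters with flat brown wooden lids: an upright cylinder 70 mm high over all (lid the top 14 mm, 2 mm smaller in radius), 46 mm in diameter, about 160 g give or take 40 percent. Stands upright on the worktop at the start. Origin: centre of its underside; z up.
- coaster_0: one of four identical round cork coasters, 82 mm across, 4 mm thick, fixed in a straight row on the wooden board with centres 100 mm apart; its number says nothing of its place in the row. Origin: centre of its underside, which lies on the board, so its top is 4 mm higher (19 mm above the worktop).
- coaster_1: one of four identical round cork coasters, 82 mm across, 4 mm thick, fixed in a straight row on the wooden board with centres 100 mm apart; its number says nothing of its place in the row. Origin: centre of its underside, which lies on the board, so its top is 4 mm higher (19 mm above the worktop).
- coaster_2: one of four identical round cork coasters, 82 mm across, 4 mm thick, fixed in a straight row on the wooden board with centres 100 mm apart; its number says nothing of its place in the row. Origin: centre of its underside, which lies on the board, so its top is 4 mm higher (19 mm above the worktop).
- coaster_3: one of four identical round cork coasters, 82 mm across, 4 mm thick, fixed in a straight row on the wooden board with centres 100 mm apart; its number says nothing of its place in the row. Origin: centre of its underside, which lies on the board, so its top is 4 mm higher (19 mm above the worktop).
- board: the long pale wooden serving board that carries the coasters, 400 mm long (its y axis), 110 mm wide (x), 15 mm thick, fixed. The canisters start in a loose row along its robot side, centres over 115 mm apart, with only low things (under 30 mm) between. Origin: centre of its underside; the coasters' centres lie on its y axis at -150, -50, 50 and 150 mm.
- mortar: grey stone mortar, an open bowl 100 mm across and 70 mm high with its pestle leaning in it (top about 105 mm), fixed on the worktop beyond one end of the board, about 120 mm from the nearest coaster's centre; a cream jug 135 mm high stands in the same way beyond the other. Which end has the mortar changes. Origin: centre of its underside.
There are look-alikes about, which are no part of the job. What is shaped like the canister_c but red is not meant.

How it is judged:
At the end, for the whole second after the job is handed in: Each canister stands upright (within about 4.5 degrees) and at rest on its own coaster, its centre within 13 mm of the coaster's centre both along and across the board, in order of height from the tallest at the mortar's end to the shortest at the jug's end (x of canister_a in the frame of board between -0.013 and 0.013 m and z of canister_a in the frame of board between 0.014 and 0.024 m and angle between each of canister_a, canister_b, canister_c, canister_d's own z axis and vertical below 0.08 rad and linear speed of each of canister_a, canister_b, canister_c, canister_d below 0.02 m/s and x of canister_b in the frame of board between -0.013 and 0.013 m and z of canister_b in the frame of board between 0.014 and 0.024 m and x of canister_c in the frame of board between -0.013 and 0.013 m and z of canister_c in the frame of board between 0.014 and 0.024 m and x of canister_d in the frame of board between -0.013 and 0.013 m and z of canister_d in the frame of board between 0.014 and 0.024 m and ((y of mortar in the frame of board above 0 m and y of canister_a in the frame of board between 0.137 and 0.163 m and y of canister_b in the frame of board between 0.037 and 0.063 m and y of canister_c in the frame of board between -0.063 and -0.037 m and y of canister_d in the frame of board between -0.163 and -0.137 m) or (y of mortar in the frame of board below 0 m and y of canister_a in the frame of board between -0.163 and -0.137 m and y of canister_b in the frame of board between -0.063 and -0.037 m and y of canister_c in the frame of board between 0.037 and 0.063 m and y of canister_d in the frame of board between 0.137 and 0.163 m))); the robot touches nothing.
It fails at once if a canister is knocked over (leans more than about 35 degrees) (angle between any of canister_a, canister_b, canister_c, canister_d's own z axis and vertical above 0.6 rad).
It fails at once if a canister is dropped or flung: it moves faster than 0.5 m/s while the fingers are not holding it (a free fall of some 13 mm) ((contact force between the fingers and canister_a below 0.1 N and linear speed of canister_a above 0.5 m/s) or (contact force between the fingers and canister_b below 0.1 N and linear speed of canister_b above 0.5 m/s) or (contact force between the fingers and canister_c below 0.1 N and linear speed of canister_c above 0.5 m/s) or (contact force between the fingers and canister_d below 0.1 N and linear speed of canister_d above 0.5 m/s)).
It also fails if it takes over 112 s, if anything falls off the work surface, if the arm or the gripper's body presses on something with over 40 N, if the wrist force passes 120 N, or if a joint passes its speed limit or range.

## Working session

There is one attempt and no reset: what is moved stays moved. The work goes in short steps, Python scripts to look and compute and a tool call to move; the robot and the scene stay as the last step left them, time stands still between calls to the robot, and variables do not carry over. Pictures are saved under pics/ and viewed, at most 14 in all, crops included, and the job is handed in when it is done.

```bash
ls; mkdir -p pics; cat > h.py <<'E'
import numpy as np, cv2
from bench import ctrl
def cam(n):
    m=ctrl.camera_model(n); R=cv2.Rodrigues(np.array(m["rvec"],float))[0]; t=np.array(m["tvec"],float)
    return m,R,t
def shot(n,f):
    p,d=ctrl.get_image(n); cv2.imwrite(f,p[...,::-1]); np.savez('last_'+n,p=p,d=d); return p,d
def world(n,d):
    m,R,t=cam(n); f=d.shape[0]/2/np.tan(np.radians(m["vertical_fov"])/2)
    v,u=np.mgrid[:d.shape[0],:d.shape[1]]
    c=np.stack([(u-m["cx"])/f*d,(v-m["cy"])/f*d,d],-1)
    return (c-t)@R
E
python3 - <<'E'
from h import *
for n in("scene","top"):
    shot(n,f'pics/{n}0.png'); m=ctrl.camera_model(n); print(m); _,R,t=cam(n); print(-R.T@t)
s=ctrl.get_state(); print(s, ctrl.grip_point_offset)
E
```

```text
pics
{'vertical_fov': 54.45896450548408, 'cx': 251.684305828369, 'cy': 192.7557523546561, 'rvec': array([ 1.38577785,  2.33784257, -0.76146531]), 'tvec': array([ 0.2690792 , -0.34091369,  1.11215036])}
[0.94678265 0.2093409  0.6966227 ]
{'vertical_fov': 45.8566511727381, 'cx': 258.4067564663745, 'cy': 188.0623489812953, 'rvec': array([ 2.22862234, -2.19010481,  0.05150084]), 'tvec': array([-0.00205794,  0.51333177,  0.99600466])}
[0.47802198 0.01825149 1.01326249]
{'time': 0.1, 'joint_positions': array([ 1.28210034,  0.32173732, -0.07006727,  1.45152748,  0.02257736,
        1.37080888, -0.05692316]), 'qd': array([-9.39166850e-04, -7.26248285e-04, -1.64342997e-03, -3.16136323e-03,
        3.92513621e-05, -4.22415313e-04, -1.53486053e-03]), 'joint_torque': array([-1.32502337e-04, -4.92569089e+01, -4.05560900e-01, -3.13397062e+01,
       -6.40646322e-02,  3.95045348e-02,  5.12594272e-05]), 'position': array([ 0.1937346 , -0.62026945,  0.4037908 ]), 'tool_rot': array([-3.10401737e+00, -4.73538896e-01,  5.18948725e-04]), 'ft_force': array([ 0.20832884, -0.27490456, -1.48455418]), 'torque': array([-0.06407665, -0.02931156, -0.06655222]), 'grip_force': 0.0, 'grip_width': 0.9984646167802812} 0.1635
```

View pics/top0.png

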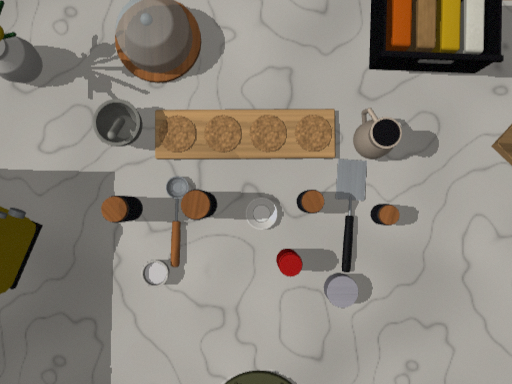

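View pics/scene0.png

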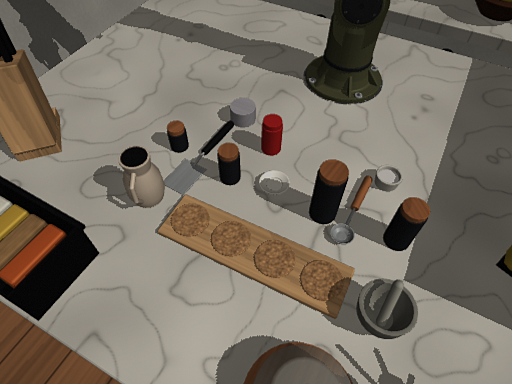

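The top view shows the board at cols 156–335, rows 108–160, with the mortar at its left end (118,123) and the jug at its right (380,137). The lids are at (116,209), (197,204), (312,201) and (387,214). The red look-alike is at (290,263).

```bash
cat >> h.py <<'E'
def lids(z='last_top.npz',show=True):
    a=np.load(z); p,d=a['p'],a['d']; W=world('top',d)
    hsv=cv2.cvtColor(p,cv2.COLOR_RGB2HSV); out=[]
    m=((hsv[...,0]>3)&(hsv[...,0]<17)&(hsv[...,1]>110)&(W[...,2]>.05)&(W[...,2]<.4)).astype(np.uint8)
    n,L,st,c=cv2.connectedComponentsWithStats(m)
    for i in range(1,n):
        if 60<st[i,4]<1200:
            q=W[L==i]; h=np.median(q[:,2]); s=(L==i)&(abs(W[...,2]-h)<.006); e=W[s]
            (x,y),r=cv2.minEnclosingCircle(e[:,:2].astype(np.float32)); out.append((x,y,h,r)); 
            if show: print(c[i].round(0),'mid',round(x,4),round(y,4),'mean',e.mean(0).round(4),'r',round(r,4),st[i,4])
    return out
E
python3 - <<'E'
from h import *
lids()
a=np.load('last_top.npz'); p,d=a['p'],a['d']; W=world('top',d)
# board: height 10..24 mm in region
m=((W[...,2]>.009)&(W[...,2]<.026)).astype(np.uint8); m[:90]=0;m[175:]=0;m[:,:145]=0;m[:,345:]=0
m=cv2.morphologyEx(m,cv2.MORPH_OPEN,np.ones((5,5),np.uint8))
e=W[m>0]; print('board',cv2.minAreaRect(e[:,:2].astype(np.float32)),e.mean(0))
# coasters: colour (darker than the board), flood
hsv=cv2.cvtColor(p,cv2.COLOR_RGB2HSV)
for u,v in((179,134),(223,133),(268,133),(313,133),(160,114)): print(hsv[v-2:v+3,u-2:u+3].reshape(-1,3).mean(0),W[v,u])
g=cv2.GaussianBlur(cv2.cvtColor(p,cv2.COLOR_RGB2GRAY),(5,5),0)
k=((g<118)&(m>0)).astype(np.uint8); k=cv2.morphologyEx(k,cv2.MORPH_OPEN,np.ones((7,7),np.uint8))
n,L,st,c=cv2.connectedComponentsWithStats(k)
for i in range(1,n):
    if st[i,4]>200: print('coaster',c[i],st[i,4],W[L==i].mean(0).round(4))
s=(W[...,2]<.03)&(W[...,2]>-.03); print('table z',np.median(W[s][:,2]))
# base table heights near
for u,v in((118,123),(385,132),(179,187),(261,213),(342,292),(156,272),(350,180),(348,245)): print(u,v,W[v,u].round(3))
E
```

```text
[195. 204.] mid 0.4748 0.1279 mean [0.475  0.1279 0.1487] r 0.0276 671
[312. 201.] mid 0.4853 -0.1026 mean [ 0.4853 -0.1021  0.0946] r 0.0228 403
[114. 209.] mid 0.4636 0.2908 mean [0.4634 0.2899 0.1206] r 0.0258 542
[388. 214.] mid 0.4607 -0.2654 mean [ 0.4603 -0.2651  0.0684] r 0.0208 324
board ((0.6329023838043213, 0.03858692944049835), (0.10996270924806595, 0.39918169379234314), 1.4956556558609009) [0.63223213 0.03980007 0.01570445]
[ 15.6  130.28 153.92] [0.62836203 0.18312364 0.02099541]
[ 15.48 129.12 148.16] [0.63287958 0.08702608 0.01794128]
[ 15.68 130.56 146.24] [ 0.63524892 -0.0121516   0.01491174]
[ 15.52 130.32 146.28] [ 0.63668281 -0.11139199  0.01785175]
[ 16.08 120.   120.04] [0.67341461 0.22763923 0.01197907]
coaster [163.8318264 131.3562387] 553 [0.6343 0.2174 0.0164]
table z -0.001085843858047794
118 123 [0.644 0.306 0.057]
385 132 [ 0.622 -0.236  0.137]
179 187 [0.513 0.184 0.002]
261 213 [0.458 0.    0.002]
342 292 [ 0.294 -0.174  0.042]
156 272 [0.327 0.226 0.021]
350 180 [ 0.535 -0.198 -0.001]
348 245 [ 0.392 -0.191  0.02 ]
```

The tallest lid is at (0.475, 0.128), b at (0.464, 0.290), c at (0.485, −0.102) and d at (0.461, −0.265). The mortar is at the +y end. First I'll swing to the front with the tool's y along world x.

Units first: shifts go in units of 50 mm and turns go in units of 0.25 rad. So 0.435 m is 8.7, -0.2 m is -4, -1.268 rad is -5.072.

Call:
{"method": "send_path", "body": {"steps": [[[8.7, -4, 0, -5.072, 1], [8.7, -4, 0, -5.072, 1], [8.7, -4, 0, -5.072, 1], [8.7, -4, 0, -5.072, 1], [8.7, -4, 0, -5.072, 1], [8.7, -4, 0, -5.072, 1], [8.7, -4, 0, -5.072, 1], [8.7, -4, 0, -5.072, 1], [8.7, -4, 0, -5.072, 1], [8.7, -4, 0, -5.072, 1], [8.7, -4, 0, -5.072, 1], [8.7, -4, 0, -5.072, 1]]]}}

```text
time: 1.3
position: [0.5496, -0.2993, 0.4041]
tool_rot: [-2.219, -2.223, 0.001]
ft_force: [1.0, -1.1, -0.1]
grip_width: 1.0
grip_force: 0.0
```

```bash
python3 - <<'E'
from h import *
from scipy.spatial.transform import Rotation as R
s=ctrl.get_state(); print(s['position'],s['joint_positions'],R.from_rotvec(s['tool_rot']).as_matrix().round(3))
a=np.load('last_top.npz'); p,d=a['p'],a['d']; W=world('top',d); print('dome zmax',W[10:75,120:200,2].max(),W[40:85:5,185].round(3))
# coaster centres from the picture: rays on plane z=.019
m,Rc,t=cam('top'); f=192/np.tan(np.radians(m['vertical_fov'])/2)
h=cv2.cvtColor(p,cv2.COLOR_RGB2HSV); g=p[...,0].astype(int)-0
g8=cv2.GaussianBlur(cv2.cvtColor(p,cv2.COLOR_RGB2GRAY),(3,3),0)[100:170,145:345]
c=cv2.HoughCircles(cv2.resize(g8,None,fx=4,fy=4,interpolation=cv2.INTER_CUBIC),cv2.HOUGH_GRADIENT,1,120,param1=80,param2=20,minRadius=64,maxRadius=82)
C=-Rc.T@t
for u,v,r in sorted(c[0].tolist()):
    u,v=u/4+145,v/4+100; q=Rc.T@np.array([(u-m['cx'])/f,(v-m['cy'])/f,1]); print(round(u),round(v),r/4,(C+q*(.019-C[2])/q[2]).round(4))
E
```

```text
[ 0.54961888 -0.29929924  0.40412662] [ 0.84018533  0.30590576 -0.47711828  1.50238954  0.14190815  1.36885672
  0.35503711] [[-0.002  1.    -0.001]
 [ 1.     0.002  0.   ]
 [ 0.    -0.001 -1.   ]]
dome zmax 1.0132624923966436 [[ 0.818  0.166  0.075]
 [ 0.81   0.167  0.068]
 [ 0.803  0.169  0.055]
 [ 0.799  0.172  0.034]
 [ 0.795  0.175  0.014]
 [ 0.784  0.175  0.014]
 [ 0.773  0.175  0.012]
 [ 0.766  0.177 -0.003]
 [ 0.753  0.176  0.001]]Traceback (most recent call last):
  File "<stdin>", line 11, in <module>
TypeError: 'NoneType' object is not subscriptable
```

Converted, 0.427 m is 8.54, -0.0746 m is -1.492.

Call:
{"method": "send_path", "body": {"steps": [[[8.54, -1.492, 0, 0, 1], [8.54, -1.492, 0, 0, 1], [8.54, -1.492, 0, 0, 1], [8.54, -1.492, 0, 0, 1], [8.54, -1.492, 0, 0, 1], [8.54, -1.492, 0, 0, 1], [8.54, -1.492, 0, 0, 1], [8.54, -1.492, 0, 0, 1], [8.54, -1.492, 0, 0, 1], [8.54, -1.492, 0, 0, 1], [8.54, -1.492, 0, 0, 1], [8.54, -1.492, 0.6, 0, 1], [8.54, -1.492, 1.2, 0, 1], [8.54, -1.492, 1.8, 0, 1], [8.54, -1.492, 2.3, 0, 1], [8.54, -1.492, 2.6, 0, 1], [8.54, -1.492, 2.6, 0, 1]]], "grip_force": 25}}

```text
time: 3.0
position: [0.4744, 0.1248, 0.2727]
tool_rot: [-2.223, -2.216, 0.006]
ft_force: [-0.4, 0.4, 0.2]
grip_width: 1.001
grip_force: 0.0
```

Call:
{"method": "send_path", "body": {"steps": [[[0, 0, 0, 0, 0.6], [0, 0, 0, 0, 0.4], [0, 0, 0, 0, 0.3], [0, 0, 0, 0, 0.3], [0, 0, 0, 0, 0.3], [0, 0, 0, 0, 0.3]]]}}

```text
time: 3.6
position: [0.4749, 0.1273, 0.2754]
tool_rot: [2.221, 2.221, 0.0]
ft_force: [-1.4, -0.3, 4.0]
grip_width: 0.685
grip_force: 25.0
```

Converted, 0.061 m is 1.22, -0.06 m is -1.2.

Call:
{"method": "send_path", "body": {"steps": [[[0, 0, -0.2, 0, 0.3], [0, 0, -0.6, 0, 0.3], [0, 0, -1, 0, 0.3], [0, 0, -1.2, 0, 0.3], [0.2, 0.5, -1.2, 0, 0.3], [0.4, 1, -1.2, 0, 0.3], [0.6, 1.5, -1.2, 0, 0.3], [0.8, 2, -1.2, 0, 0.3], [1, 2.5, -1.2, 0, 0.3], [1.16, 2.9, -1.2, 0, 0.3], [1.22, 3.08, -1.2, 0, 0.3], [1.22, 3.08, -1.2, 0, 0.3], [1.22, 3.08, -1, 0, 0.3], [1.22, 3.08, -0.8, 0, 0.3], [1.22, 3.08, -0.64, 0, 0.3], [1.22, 3.08, -0.56, 0, 0.3], [1.22, 3.08, -0.56, 0, 0.3], [1.22, 3.08, -0.56, 0, 0.3]]]}}

```text
time: 5.4
position: [0.6287, 0.1881, 0.3029]
tool_rot: [2.221, 2.221, 0.0]
ft_force: [-0.0, -0.2, -2.6]
grip_width: 0.683
grip_force: 25.0
```

```bash
python3 - <<'E'
from h import *
p,d=shot('top','pics/top1.png'); lids()
p,d=shot('scene','pics/scene1.png')
E
```

```text
[312. 201.] mid 0.4861 -0.1022 mean [ 0.4853 -0.1021  0.0945] r 0.023 400
[114. 209.] mid 0.4634 0.2907 mean [0.4634 0.29   0.1207] r 0.0261 547
[388. 214.] mid 0.4602 -0.2655 mean [ 0.4603 -0.265   0.0684] r 0.0208 323
```

View pics/scene1.png

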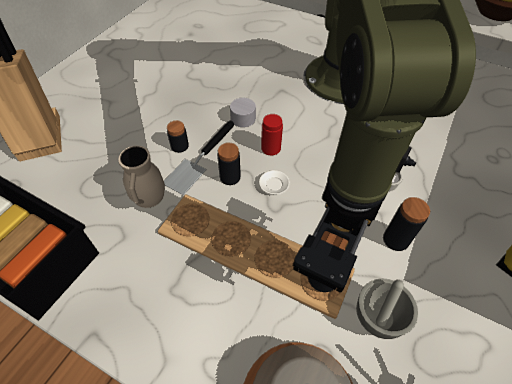

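Canister a hangs upright over the mortar-side coaster at about (325,285). I'll lower it slowly and watch the force.

Converted, 0.0085 m is 0.17, 0.007 m is 0.14.

Call:
{"method": "send_path", "body": {"steps": [[[0, 0, 0.06, 0, 0.3], [0, 0, 0.1, 0, 0.3], [0, 0, 0.14, 0, 0.3], [0, 0, 0.17, 0, 0.3], [0, 0, 0.17, 0, 0.3]]]}}

```text
time: 6.0
position: [0.6287, 0.1882, 0.2945]
tool_rot: [2.221, 2.221, -0.0]
ft_force: [-1.5, -0.4, -1.9]
grip_width: 0.682
grip_force: 25.0
```

Call:
{"method": "send_path", "body": {"steps": [[[0, 0, 0.02, 0, 0.3], [0, 0, 0.02, 0, 0.3]]]}}

```text
time: 6.2
position: [0.6287, 0.1883, 0.2945]
tool_rot: [2.221, 2.221, -0.0]
ft_force: [-2.7, -1.4, 5.4]
grip_width: 0.685
grip_force: 25.0
```

Contact is made. I'll release, rise and go to b.

Converted, -0.165 m is -3.3, -0.11 m is -2.2.

Call:
{"method": "send_path", "body": {"steps": [[[0, 0, 0, 0, 0.75], [0, 0, 0, 0, 0.85], [0, 0, 0, 0, 1], [0, 0, 0, 0, 1], [0, 0, -0.4, 0, 1], [0, 0, -1, 0, 1], [0, 0, -1.6, 0, 1], [0, 0, -2.2, 0, 1], [2.04, -3.3, -2.2, 0, 1], [2.04, -3.3, -2.2, 0, 1], [2.04, -3.3, -2.2, 0, 1], [2.04, -3.3, -2.2, 0, 1], [2.04, -3.3, -2.2, 0, 1], [2.04, -3.3, -2.2, 0, 1]]]}}

```text
time: 7.6
position: [0.4629, 0.291, 0.4037]
tool_rot: [2.217, 2.223, 0.001]
ft_force: [0.2, -0.7, -0.2]
grip_width: 1.0
grip_force: 0.0
```

```bash
python3 - <<'E'
from h import *
print(ctrl.get_state()['position']); p,d=shot('top','pics/top2.png'); lids()
E
```

```text
[0.46289265 0.29102622 0.40367653]
[429.  42.] mid 0.8208 -0.3392 mean [ 0.8196 -0.3384  0.0952] r 0.0172 73
[164. 122.] mid 0.6286 0.1886 mean [0.6278 0.1881 0.1677] r 0.0282 704
[312. 201.] mid 0.4854 -0.1022 mean [ 0.4855 -0.1019  0.0945] r 0.0227 399
[114. 209.] mid 0.4637 0.2905 mean [0.4633 0.2899 0.1208] r 0.0257 553
[388. 214.] mid 0.4599 -0.2651 mean [ 0.4604 -0.2648  0.0685] r 0.0211 321
```

Converted, 0.155 m is 3.1, 0.145 m is 2.9.

Call:
{"method": "send_path", "body": {"steps": [[[0, 0, 0.8, 0, 1], [0, 0, 1.6, 0, 1], [0, 0, 2.4, 0, 1], [0, 0, 2.9, 0, 1], [0, 0, 3.1, 0, 1], [0, 0, 3.1, 0, 1], [0, 0, 3.1, 0, 0.7], [0, 0, 3.1, 0, 0.4], [0, 0, 3.1, 0, 0.25], [0, 0, 3.1, 0, 0.25], [0, 0, 3.1, 0, 0.25], [0, 0, 3.1, 0, 0.25]]], "grip_force": 20}}

```text
time: 8.85
position: [0.4636, 0.2903, 0.2486]
tool_rot: [2.221, 2.222, 0.0]
ft_force: [-2.3, -0.6, 3.5]
grip_width: 0.629
grip_force: 19.9
```

Converted, -0.202 m is -4.04, -0.19 m is -3.8.

Call:
{"method": "send_path", "body": {"steps": [[[0, 0, -0.2, 0, 0.25], [0, 0, -0.6, 0, 0.25], [0, 0, -1, 0, 0.25], [0, 0, -1.2, 0, 0.25], [-0.4, 0, -1.2, 0, 0.25], [-1, 0, -1.2, 0, 0.25], [-1.6, 0, -1.2, 0, 0.25], [-2.2, 0, -1.2, 0, 0.25], [-2.8, 0, -1.2, 0, 0.25], [-3.4, 0, -1.2, 0, 0.25], [-3.8, 0.2, -1.2, 0, 0.25], [-4.04, 0.6, -1.2, 0, 0.25], [-4.04, 1.2, -1.2, 0, 0.25], [-4.04, 1.8, -1.2, 0, 0.25], [-4.04, 2.4, -1.2, 0, 0.25], [-4.04, 3, -1.2, 0, 0.25], [-4.04, 3.3, -1, 0, 0.25], [-4.04, 3.36, -0.8, 0, 0.25], [-4.04, 3.36, -0.6, 0, 0.25], [-4.04, 3.36, -0.56, 0, 0.25]]]}}

```text
time: 10.85
position: [0.6302, 0.0881, 0.274]
tool_rot: [-2.219, -2.22, 0.006]
ft_force: [0.1, 1.2, -3.4]
grip_width: 0.628
grip_force: 19.9
```

Call:
{"method": "send_path", "body": {"steps": [[[0, 0, 0, 0, 0.25], [0, 0, 0.06, 0, 0.25], [0, 0, 0.1, 0, 0.25], [0, 0, 0.14, 0, 0.25], [0, 0, 0.14, 0, 0.25]]]}}

```text
time: 11.35
position: [0.6316, 0.0881, 0.2691]
tool_rot: [2.221, 2.221, -0.001]
ft_force: [0.3, -0.1, -3.1]
grip_width: 0.627
grip_force: 19.9
```

Converted, 0.001 m is 0.02.

Call:
{"method": "send_path", "body": {"steps": [[[0, 0, 0.02, 0, 0.25], [0, 0, 0.02, 0, 0.25], [0, 0, 0.02, 0, 0.25]]]}}

```text
time: 11.65
position: [0.6318, 0.0882, 0.2682]
tool_rot: [2.221, 2.221, -0.0]
ft_force: [0.2, 0.7, -2.8]
grip_width: 0.627
grip_force: 19.9
```

Call:
{"method": "send_path", "body": {"steps": [[[0, 0, 0.02, 0, 0.25], [0, 0, 0.02, 0, 0.25]]]}}

```text
time: 11.85
position: [0.6319, 0.0883, 0.2677]
tool_rot: [2.221, 2.221, 0.0]
ft_force: [-0.5, -0.7, -0.7]
grip_width: 0.627
grip_force: 19.9
```

Converted, -0.1905 m is -3.81, -0.1465 m is -2.93.

Call:
{"method": "send_path", "body": {"steps": [[[0, 0, 0.012, 0, 0.25], [0, 0, 0.012, 0, 0.25], [0, 0, 0.012, 0, 0.7], [0, 0, 0.012, 0, 0.85], [0, 0, 0.012, 0, 1], [0, 0, 0.012, 0, 1], [0, 0, -0.4, 0, 1], [0, 0, -1.2, 0, 1], [0, 0, -2, 0, 1], [0, 0, -2.7, 0, 1], [-3.81, -2.93, -2.7, 0, 1], [-3.81, -2.93, -2.7, 0, 1], [-3.81, -2.93, -2.7, 0, 1], [-3.81, -2.93, -2.7, 0, 1], [-3.81, -2.93, -2.7, 0, 1], [-3.81, -2.93, -2.7, 0, 1], [-3.81, -2.93, -2.7, 0, 1]]]}}

```text
time: 13.55
position: [0.4849, -0.103, 0.4025]
tool_rot: [2.223, 2.218, 0.0]
ft_force: [-0.3, 0.8, 0.8]
grip_width: 0.998
grip_force: 0.0
```

```bash
python3 - <<'E'
from h import *
print(ctrl.get_state()['position']); p,d=shot('top','pics/top3.png'); lids()
E
```

```text
[ 0.48493026 -0.10299826  0.40250017]
[164. 122.] mid 0.6287 0.1881 mean [0.6279 0.1881 0.1678] r 0.0282 705
[218. 124.] mid 0.6312 0.089 mean [0.6309 0.0889 0.14  ] r 0.0255 537
[306. 201.] mid 0.4858 -0.0931 mean [ 0.485  -0.0892  0.0942] r 0.0204 139
```

Converted, 0.179 m is 3.58, 0.17 m is 3.4.

Call:
{"method": "send_path", "body": {"steps": [[[0, 0, 0.8, 0, 1], [0, 0, 1.6, 0, 1], [0, 0, 2.4, 0, 1], [0, 0, 3, 0, 1], [0, 0, 3.4, 0, 1], [0, 0, 3.58, 0, 1], [0, 0, 3.58, 0, 1], [0, 0, 3.58, 0, 0.65], [0, 0, 3.58, 0, 0.4], [0, 0, 3.58, 0, 0.2], [0, 0, 3.58, 0, 0.2], [0, 0, 3.58, 0, 0.2], [0, 0, 3.58, 0, 0.2]]], "grip_force": 18}}

```text
time: 14.9
position: [0.4852, -0.1025, 0.2235]
tool_rot: [2.222, 2.221, -0.001]
ft_force: [-1.0, -0.1, 2.1]
grip_width: 0.571
grip_force: 18.0
```

Call:
{"method": "send_path", "body": {"steps": [[[0, 0, -0.2, 0, 0.2], [0, 0, -0.6, 0, 0.2], [0, 0, -1, 0, 0.2], [0, 0, -1.2, 0, 0.2], [0.4, 0.2, -1.2, 0, 0.2], [0.8, 0.6, -1.2, 0, 0.2], [1.2, 1, -1.2, 0, 0.2], [1.6, 1.4, -1.2, 0, 0.2], [1.82, 1.8, -1.2, 0, 0.2], [1.82, 2.2, -1.2, 0, 0.2], [1.82, 2.6, -1.2, 0, 0.2], [1.82, 2.9, -1.2, 0, 0.2], [1.82, 2.98, -1, 0, 0.2], [1.82, 2.98, -0.8, 0, 0.2], [1.82, 2.98, -0.6, 0, 0.2], [1.82, 2.98, -0.5, 0, 0.2], [1.82, 2.98, -0.44, 0, 0.2], [1.82, 2.98, -0.41, 0, 0.2], [1.82, 2.98, -0.41, 0, 0.2]]]}}

```text
time: 16.8
position: [0.6342, -0.0114, 0.2439]
tool_rot: [2.221, 2.221, -0.0]
ft_force: [-0.4, 0.3, -4.0]
grip_width: 0.573
grip_force: 18.0
```

Converted, 0.0013 m is 0.026, 0.0007 m is 0.014.

Call:
{"method": "send_path", "body": {"steps": [[[0, 0, 0.014, 0, 0.2], [0, 0, 0.026, 0, 0.2], [0, 0, 0.026, 0, 0.2]]]}}

```text
time: 17.1
position: [0.6343, -0.0114, 0.2426]
tool_rot: [2.221, 2.221, 0.0]
ft_force: [-0.2, 0.1, -2.2]
grip_width: 0.568
grip_force: 18.0
```

Call:
{"method": "send_path", "body": {"steps": [[[0, 0, 0.01, 0, 0.2], [0, 0, 0.01, 0, 0.2]]]}}

```text
time: 17.3
position: [0.6343, -0.0113, 0.2426]
tool_rot: [2.221, 2.221, -0.0]
ft_force: [-1.9, -0.8, 1.4]
grip_width: 0.569
grip_force: 18.0
```

Call:
{"method": "send_path", "body": {"steps": [[[0, 0, 0, 0, 0.65], [0, 0, 0, 0, 0.8], [0, 0, 0, 0, 1], [0, 0, 0, 0, 1], [0, 0, -0.4, 0, 1], [0, 0, -1.2, 0, 1], [0, 0, -2, 0, 1], [0, 0, -2.8, 0, 1], [0, 0, -3.2, 0, 1], [-5.08, -3.48, -3.2, 0, 1], [-5.08, -3.48, -3.2, 0, 1], [-5.08, -3.48, -3.2, 0, 1], [-5.08, -3.48, -3.2, 0, 1], [-5.08, -3.48, -3.2, 0, 1], [-5.08, -3.48, -3.2, 0, 1], [-5.08, -3.48, -3.2, 0, 1], [-5.08, -3.48, -3.2, 0, 1], [-5.08, -3.48, -3.2, 0, 1]]]}}

```text
time: 19.1
position: [0.4611, -0.2641, 0.4021]
tool_rot: [2.22, 2.223, 0.002]
ft_force: [-0.0, 0.7, -0.4]
grip_width: 0.999
grip_force: 0.0
```

```bash
python3 - <<'E'
from h import *
print(ctrl.get_state()['position']); p,d=shot('top','pics/top4.png'); lids(); a=np.load('last_top.npz'); W=world('top',a['d'])
s=(W[...,2]>.09)&(W[...,2]<.15)&(abs(W[...,1]+.236)<.1)&(abs(W[...,0]-.63)<.1); print('jug',W[s].min(0),W[s].max(0))
E
```

```text
[ 0.46106011 -0.26405142  0.40210867]
[164. 122.] mid 0.6284 0.1888 mean [0.628  0.1881 0.1678] r 0.028 704
[218. 124.] mid 0.6316 0.0891 mean [0.6311 0.0889 0.1398] r 0.0255 538
[269. 126.] mid 0.6341 -0.0115 mean [ 0.634  -0.0115  0.1137] r 0.023 420
[388. 214.] mid 0.4603 -0.2653 mean [ 0.4603 -0.265   0.0684] r 0.0207 325
jug [ 0.59026041 -0.269148    0.09001541] [ 0.67623948 -0.20569199  0.13880307]
```

View pics/top4.png

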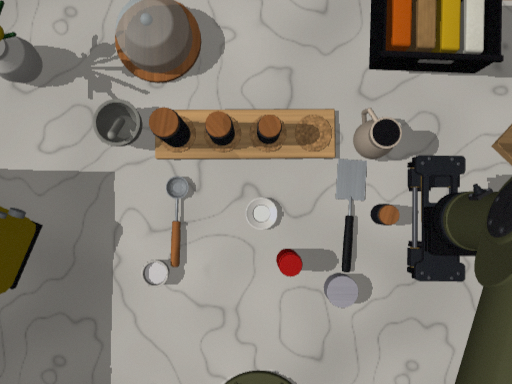

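Three canisters are standing upright on their coasters, and the jug-side coaster (313,133) is free. Next is d at (387,214).

Converted, 0.196 m is 3.92, 0.185 m is 3.7.

Call:
{"method": "send_path", "body": {"steps": [[[0, 0, 0.8, 0, 1], [0, 0, 1.6, 0, 1], [0, 0, 2.4, 0, 1], [0, 0, 3.2, 0, 1], [0, 0, 3.7, 0, 1], [0, 0, 3.92, 0, 1], [0, 0, 3.92, 0, 1], [0, 0, 3.92, 0, 0.6], [0, 0, 3.92, 0, 0.4], [0, 0, 3.92, 0, 0.2], [0, 0, 3.92, 0, 0.2], [0, 0, 3.92, 0, 0.2], [0, 0, 3.92, 0, 0.2]]], "grip_force": 15}}

```text
time: 20.45
position: [0.4602, -0.2654, 0.2062]
tool_rot: [2.221, 2.221, -0.0]
ft_force: [-1.9, 0.8, 1.5]
grip_width: 0.541
grip_force: 0.8
```

Converted, 0.1765 m is 3.53, 0.165 m is 3.3.

Call:
{"method": "send_path", "body": {"steps": [[[0, 0, -0.2, 0, 0.2], [0, 0, -0.6, 0, 0.2], [0, 0, -1, 0, 0.2], [0, 0, -1.2, 0, 0.2], [0.6, 0, -1.2, 0, 0.2], [1.2, 0, -1.2, 0, 0.2], [1.8, 0.2, -1.2, 0, 0.2], [2.4, 0.6, -1.2, 0, 0.2], [2.8, 1, -1.2, 0, 0.2], [3.08, 1.6, -1.2, 0, 0.2], [3.08, 2.2, -1.2, 0, 0.2], [3.08, 2.8, -1.2, 0, 0.2], [3.08, 3.3, -1.2, 0, 0.2], [3.08, 3.53, -1, 0, 0.2], [3.08, 3.53, -0.8, 0, 0.2], [3.08, 3.53, -0.6, 0, 0.2], [3.08, 3.53, -0.5, 0, 0.2], [3.08, 3.53, -0.44, 0, 0.2], [3.08, 3.53, -0.41, 0, 0.2], [3.08, 3.53, -0.41, 0, 0.2]]]}}

```text
time: 22.45
position: [0.6366, -0.1114, 0.2267]
tool_rot: [2.221, 2.221, -0.0]
ft_force: [-0.6, 1.2, -0.5]
grip_width: 0.525
grip_force: 15.0
```

Call:
{"method": "send_path", "body": {"steps": [[[0, 0, 0.014, 0, 0.2], [0, 0, 0.014, 0, 0.2]]]}}

```text
time: 22.65
position: [0.6368, -0.1114, 0.2261]
tool_rot: [2.221, 2.221, 0.0]
ft_force: [-0.7, -0.1, -1.1]
grip_width: 0.523
grip_force: 15.0
```

Call:
{"method": "send_path", "body": {"steps": [[[0, 0, 0.012, 0, 0.2], [0, 0, 0.012, 0, 0.2]]]}}

```text
time: 22.85
position: [0.6369, -0.1113, 0.2254]
tool_rot: [2.221, 2.221, 0.0]
ft_force: [0.2, 0.3, -0.9]
grip_width: 0.521
grip_force: 15.0
```

Call:
{"method": "send_path", "body": {"steps": [[[0, 0, 0.01, 0, 0.2], [0, 0, 0.01, 0, 0.2]]]}}

```text
time: 23.05
position: [0.6369, -0.1113, 0.2253]
tool_rot: [2.221, 2.221, -0.0]
ft_force: [-1.0, 0.1, 4.4]
grip_width: 0.522
grip_force: 15.0
```

```bash
python3 - <<'E'
from h import *
p,d=shot('scene','pics/s5.png'); cv2.imwrite('pics/s5c.png',cv2.resize(p[150:300,130:330,::-1],None,fx=3,fy=3))
E
```

```text
(no output)
```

View pics/s5c.png

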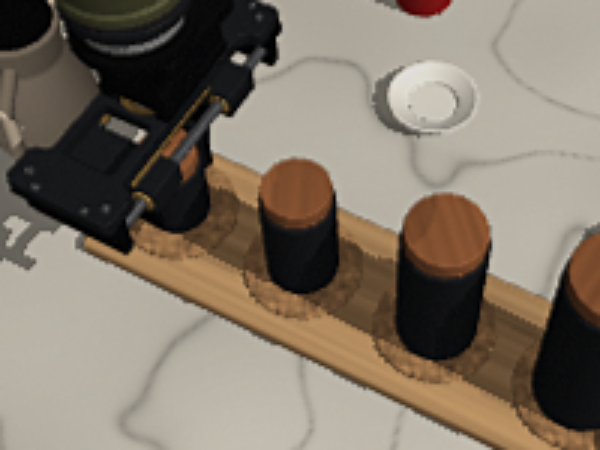

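The force has reached 4.4 N, so d is down on its coaster (crop at 185,225). The other three stand upright. I'll release and retreat.

Converted, -0.2 m is -4, -0.17 m is -3.4.

Call:
{"method": "send_path", "body": {"steps": [[[0, 0, 0, 0, 0.6], [0, 0, 0, 0, 0.8], [0, 0, 0, 0, 1], [0, 0, 0, 0, 1], [0, 0, -0.4, 0, 1], [0, 0, -1.2, 0, 1], [0, 0, -2, 0, 1], [0, 0, -2.8, 0, 1], [0, 0, -3.4, 0, 1], [-4, -2, -3.4, 0, 1], [-4, -2, -3.4, 0, 1], [-4, -2, -3.4, 0, 1], [-4, -2, -3.4, 0, 1], [-4, -2, -3.4, 0, 1], [-4, -2, -3.4, 0, 1], [-4, -2, -3.4, 0, 1]]]}}

```text
time: 24.7
position: [0.5366, -0.3115, 0.3945]
tool_rot: [-2.222, -2.22, -0.001]
ft_force: [-0.2, 1.0, 1.0]
grip_width: 0.997
grip_force: 0.0
```

```bash
python3 - <<'E'
from h import *
shot('top','pics/top6.png'); o=lids()
c=np.array([.6329,.0386]); th=np.radians(1.4957); ex=np.array([np.cos(th),np.sin(th)]); ey=np.array([-ex[1],ex[0]])
for x,y,h,r in o: q=np.array([x,y])-c; print(round(h,3),'board x',(q@ex).round(4),'y',(q@ey).round(4))
E
```

```text
[164. 122.] mid 0.628 0.1884 mean [0.6279 0.1881 0.1678] r 0.0278 706
[218. 124.] mid 0.6311 0.0889 mean [0.631  0.0888 0.1399] r 0.0254 537
[269. 126.] mid 0.6344 -0.0113 mean [ 0.634  -0.0115  0.1137] r 0.0232 419
[318. 128.] mid 0.6377 -0.1123 mean [ 0.6368 -0.1119  0.0877] r 0.021 334
0.168 board x -0.001 y 0.1499
0.14 board x -0.0005 y 0.0503
0.114 board x 0.0002 y -0.05
0.088 board x 0.0008 y -0.151
```

View pics/top6.png

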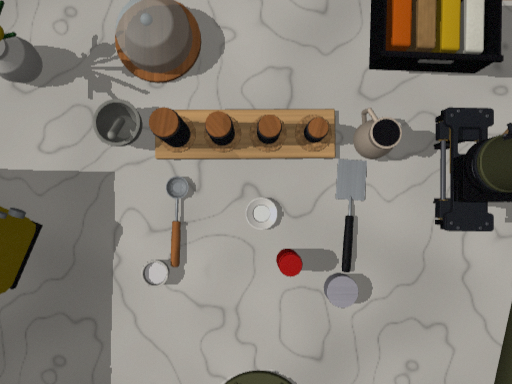

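The picture shows all four canisters upright and centred, tallest by the mortar (164,122) down to shortest by the jug (318,128). The gripper is clear of them at the right.

Call:
{"method": "send_path", "body": {"steps": [[[0, 0, 0, 0, 1], [0, 0, 0, 0, 1], [0, 0, 0, 0, 1]]]}}

```text
time: 25.05
position: [0.5374, -0.3102, 0.3947]
tool_rot: [2.219, 2.224, 0.0]
ft_force: [0.2, 1.2, -0.2]
grip_width: 1.0
grip_force: 0.0
```

```bash
python3 -c "
from bench import ctrl
print(ctrl.close_job())"
```

```text
the job is handed in; nothing more can be done
None
```

The job is handed in after about 25 s of robot time: all four canisters stand upright on their coasters, tallest at the mortar to shortest at the jug, each measured within about 1 mm of its coaster's centre (no verdict was returned).

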